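# Turn the barista turntable to bring the tamper to the front

### The arm

A 6-joint arm with a two-finger parallel gripper is mounted at the origin on a cart in front of the work surface, level with it; the furniture and walls round the work are solid. World frame = base frame: x ahead of the robot, y to its left, z up, the work surface at z = 0. Lengths are in m, angles in rad, forces in N, time in s.
With the tool pointing down it reaches from about 0.35 to 0.85 m from the base axis. Payload 8.1 kg.
Tool frame: the origin (TCP) lies between the finger pads; the fingertips stand 11 mm ahead of it and the grasp point (between the pads) lies 8 mm behind it (tips_ahead is the z of the fingertips in the tool frame, in m); z points along the fingers, y is the line along which they close (so a half turn about z gives the same grasp; the last joint's range is limited). The gripper opens to 93 mm and grips with 3 to 60 N. Pads are 15 mm wide; open, the fingers measure 128 mm over their backs; the gripper's body (75 mm by 188 mm) begins 65 mm behind the grasp point.
Start: joints at [1.226, 0.13, 1.488, -0, 1.523, -0.085], TCP at [0.154, 0.58, 0.23] pointing down, gripper open.
Joint ranges: [-2.96, 2.96], [-0.89, 2.26], [0.02, 2.5], [-1.34, 4.48], [0, 2.73], [-2.66, 2.66]. Speed limits (rad/s): [2.39, 2.39, 2.79, 3.14, 3.14, 3.14].

### API

Orientations are given as a rotation vector (axis times angle).
In Python, from plant import read_state, read_camera, close_job, tips_ahead gives the robot as it stands. The module is installed in compiled form; this text tells all that it offers.
- The arm moves only by the tool move_arm, never from a script. Its argument "plan" is a list of rows, each a list of 7 numbers: the turn, a rotation vector about the tool's x, y, z in units of 6 degrees (1.0 is 6 degrees), then the shift along the tool's x, y, z in units of 25 mm (1.0 is 25 mm), then the finger opening in mm, from 0 to 93. A call has exactly 10 rows; each row shifts and turns the commanded pose from where the row before left it, along the tool's axes as they then stand; what a row does not reach is not made up. A row lasts 1/10 s, in which the tool goes at most 50 mm and 8.59 degrees, less where a joint would pass 70% of its speed; a pose out of reach is approached as far as the arm can. A call is refused whole if a number of a shift passes 1 or a number of a turn 1, either way. A call with a gripper value outside its range is refused whole. The fingers move at their own pace and stop on an object; "force" is the grip in N (left out, the last holds). Time passes only in rows, so rows that do not move let the fingers close, or fill a call up. It gives the time, the measured TCP pose, the force, the opening and the grip force at its end, in the units of the state.
- read_state(): the state, without advancing time (a new reading comes with each control period).
- read_camera(name): name is "scene" or "top" or "wrist"; returns a dict with "frame" (480x640x3 uint8, red, green, blue), "z_map" (480x640 float32, m along the optical axis (not along the pixel's ray), 0 where there is no reading), "fx", "fy", "cx", "cy" (pixels), "distortion" ([k1, k2, p1, p2, k3] as OpenCV has them; the pictures are not rectified), "rvec" (rotation vector, rad) and "tvec" (3), from world to camera coordinates, as OpenCV has them. Camera axes: x right, y down, z forward; pixel columns grow to the right and rows downward; lengths in m; the calibration is good to about 2 mm. A picture is of the moment at which its call begins.
- close_job(): hands the job in; it is judged then, once.
The state is a dict: "t": time; "q": joint angles; "dq": joint speeds; "joint_torque": joint torques, N m; "tool_pos": TCP position; "orientation": TCP orientation; "force": force on the tool from outside, world axes, zero at the start; "wrist_torque": the same for the moment, N m; "opening": finger opening in m; "gripper_force": force on a finger pad.
Only numpy, scipy, OpenCV 4.12 (cv2) and the standard library are available. Lean on these libraries where they do the work, as an engineer would, in place of code of your own. Each camera call takes 0.05 s, during which the arm holds its last target. There are 200 camera calls.

### The job

Turn the barista's turntable by pushing the finger posts on its rim until the coffee tamper stands at the front, directly in line with the flat pointer of its foot. Turn it gently, so that everything on it rides along in place, and leave it at rest; do not touch the things standing on it, lift nothing, and leave everything around it where it is.

Things in the scene. Friction and masses are not known exactly. Their poses are not given: they have to be found in the camera images.
- turntable_base: fixed dark steel foot of a barista's turntable, lying flat on the worktop. Origin on the turning axis at worktop height, z up. Its own -x axis is the front: a flat dark steel pointer tongue, 24 mm wide and 6 mm thick, lies along -x on the worktop and sticks out to 235 mm from the axis with a pointed end, roughly towards the robot (up to 23 degrees to either side)
- turntable_axis (a point): point on the turning axis at the height of the turntable's upper face (34 mm above the worktop, on a black rubber mat of 136 mm radius). The wooden disc has a radius of 170 mm and its bare rim is 32 mm above the worktop
- turntable (a joint): turning angle of the wooden disc on the foot, rad, positive counter-clockwise seen from above; at 0 post 0 stands on the foot's +x axis. It turns round and round without a stop, with a little friction (about 1 N at the rim), and stops almost at once when left alone
- post_0 (a point): centre of the top of post 0. Six equal upright steel finger posts, 16 mm thick, stand on the disc's rim with their tops 78 mm above the worktop and their centres 155 mm from the axis, 60 degrees apart: post k stands at (joint value + k x 60 degrees) counter-clockwise from the foot's +x axis. A post pushed sideways along the rim turns the disc
- tamper: the coffee tamper, the thing to bring to the front: round polished metal foot 58 mm across and 30 mm high with an upright dark brown wooden handle 32 mm thick, 96 mm tall in all. Stands loose on the mat, its axis about 65 to 86 mm from the turning axis. Origin: centre of its underside, z up
- espresso_cup_0: white espresso cup with a handle, 59x83x52 mm, standing loose on the turntable. Origin: centre of its underside including the handle (handle to its -y)
- espresso_cup_1: second, equal white espresso cup, 59x83x52 mm, loose on the turntable; at the start it stands near the pointer. Origin: centre of its underside including the handle (handle to its -y)
- caddy_purple: plain round lidded caddy, 68 mm across, 80 mm tall, no handle, standing loose on the turntable. Origin: centre of its underside
- counter_bell: counter bell, 85 mm across, 60 mm high, on the worktop to the left, not to be disturbed. Origin: centre of its underside
- card_reader: card reader lying at the right front, 148x68x27 mm, not to be disturbed. Origin: centre of its underside
- tongs_bar: tongs lying at the left, 60x241x34 mm, not to be disturbed. Origin: centre of its underside
- pen_bar: pen lying at the far left front, 11x145x9 mm, not to be disturbed. Origin: centre of its underside
Things that resemble listed ones, but are neither listed nor needed, are in the scene too. Leave any pink look-alike of the espresso_cup_1 alone.

How it is judged:
By the outcome, as a careful person would: the job done as asked, in the order asked, and still so for the second after the job is handed in, with the robot touching nothing.
It also fails if it takes over 72 s, if anything falls off the work surface, if the arm or the gripper's body presses on something with over 40 N, if the wrist force passes 120 N, or if a joint passes its speed limit or range.

## Working session

There is one attempt and no reset: what is moved stays moved. The work goes in short steps, Python scripts to look and compute and a tool call to move; the robot and the scene stay as the last step left them, time stands still between calls to the robot, and variables do not carry over. Pictures are saved under pics/ and viewed, at most 10 in all, crops included, and the job is handed in when it is done.

Besides the shell and the picture viewer there is one more tool, called after ">>>" by a JSON object that holds its "name" and its "arguments", one argument or row to a line. move_arm: Moves the arm, as the interface text tells. Its arguments: {"type":"object","properties":{"plan":{"type":"array","items":{"type":"array","items":{"type":"number"}}},"force":{"type":"number"}},"required":["plan"]}

```bash
mkdir -p pics; cat > h.py <<'E'
import numpy as np, cv2
from plant import *
def cam(n):
    c=read_camera(n); c['K']=np.array([[c['fx'],0,c['cx']],[0,c['fy'],c['cy']],[0,0,1.]]); c['D']=np.array(c['distortion'],float)
    c['R']=cv2.Rodrigues(np.array(c['rvec'],float))[0]; c['t']=np.array(c['tvec'],float); return c
def ray(c,px,z):
    p=cv2.undistortPoints(np.array(px,float).reshape(-1,1,2),c['K'],c['D'])[:,0]
    d=np.c_[p,np.ones(len(p))]@c['R']; o=-c['R'].T@c['t']
    return o+d*((z-o[2])/d[:,2])[:,None]
def proj(c,P):
    return cv2.projectPoints(np.array(P,float).reshape(-1,1,3),c['R'],c['t'],c['K'],c['D'])[0][:,0]
def save(c,n): cv2.imwrite('pics/'+n+'.png',c['frame'][:,:,::-1])
E
python3 - <<'E'
from h import *
for n in('top','scene'):
    c=cam(n);save(c,n);print(n,-c['R'].T@c['t'])
s=read_state();print(s['t'],s['tool_pos'],s['orientation'],tips_ahead)
E
```

```text
top [0.20788165 0.03823997 1.76194304]
scene [1.08296401 0.99686011 0.68218428]
0.1 [0.15393959 0.57941265 0.22871215] [-4.06923406e-01 -3.11477463e+00  2.49324333e-03] 0.011
```

View pics/top.png

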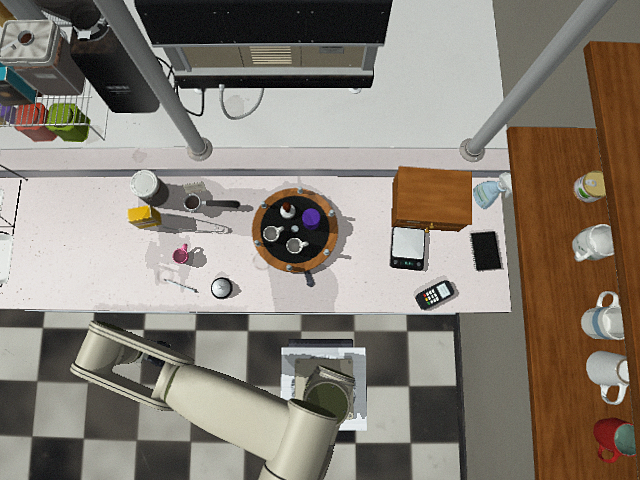

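View pics/scene.png

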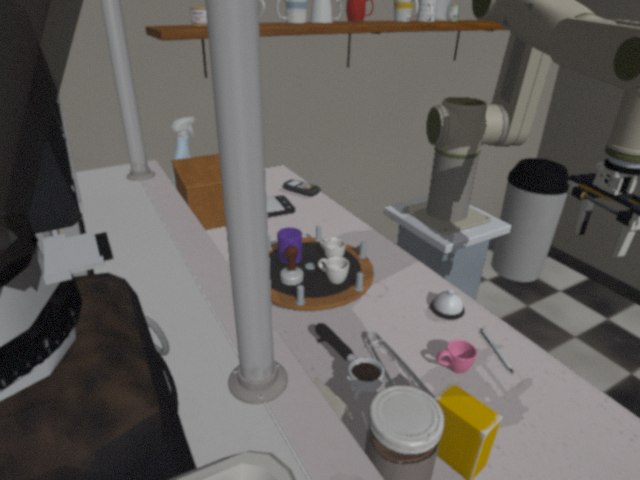

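The top view shows the turntable at about (295,230), the tamper at (287,211), the caddy at (311,216), the cups at (272,233) and (295,245), and the pointer tip near (310,284). The tamper is at the back, so the disc needs roughly a half turn. Next I'll take a closer measurement.

```bash
python3 - <<'E'
from h import *
c=cam('top');f=c['frame'];cv2.imwrite('pics/crop.png',cv2.resize(f[175:300,240:350,::-1],None,fx=4.6,fy=4.6,interpolation=cv2.INTER_CUBIC))
hsv=cv2.cvtColor(f,cv2.COLOR_RGB2HSV)
m=((hsv[...,0]>5)&(hsv[...,0]<20)&(hsv[...,1]>110)&(hsv[...,2]>60)).astype(np.uint8);m[:, :240]=0;m[:,350:]=0;m[:180]=0;m[290:]=0
ct=[x for x in cv2.findContours(m,0,1)[0]];pts=np.vstack([x for x in ct if len(x)>15])
P=ray(c,pts[:,0],.032)[:,:2]
from scipy.optimize import least_squares
# outer rim points: convex hull
h=cv2.convexHull(pts)[:,0];H=ray(c,h,.032)[:,:2]
r=least_squares(lambda a:np.hypot(*(H-a[:2]).T)-.17,[.6,.05],loss='soft_l1',f_scale=.002);print(r.x,np.abs(r.fun).mean(),len(H))
print('axis px',proj(c,[[*r.x,.034]]))
E
```

```text
[0.59953381 0.1128464 ] 0.0023021238752016114 39
axis px [[294.66431719 228.89070177]]
```

View pics/crop.png

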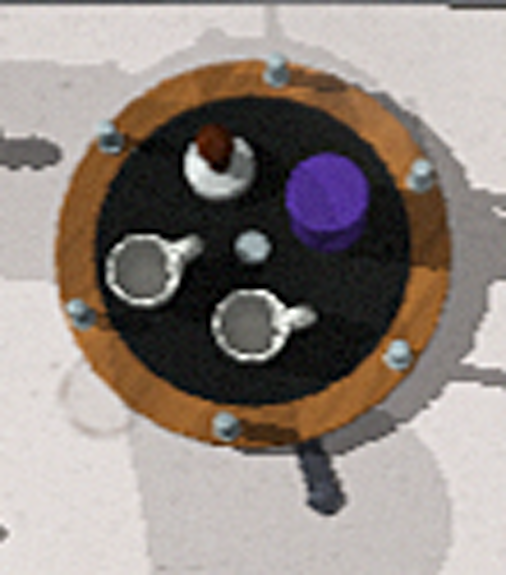

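The crop shows the six post tops at about (277,66), (422,168), (401,350), (226,420), (78,309) and (110,131), the tamper foot centred near (219,166), and the pointer from (310,445) to (327,512).

```bash
python3 - <<'E'
from h import *
c=cam('top');u=lambda p:(np.array(p)+.5)/4.6-.5+[240,175]
posts=ray(c,u([(277,62),(422,166),(401,348),(226,418),(78,308),(110,129)]),.078)[:,:2]
A0=posts.mean(0);print('axis by posts',A0);A=(A0+[.5995,.1128])/2
a=lambda p:(np.degrees(np.arctan2(p[:,1]-A[1],p[:,0]-A[0])),np.hypot(*(p-A).T))
print(a(posts));print(posts.round(3))
print('ptr',a(ray(c,u([(311,447),(328,512)]),.006)[:,:2]))
print('tamper',a(ray(c,u([(220,167)]),.055)[:,:2]))
print('caddy',a(ray(c,u([(327,195)]),.114)[:,:2]))
print('cups',a(ray(c,u([(140,270),(248,325)]),.08)[:,:2]))
E
```

```text
axis by posts [0.60053526 0.11190291]
(array([  -7.3152887 ,  -66.47617586, -126.91083273,  172.76358208,
        112.87250961,   52.22649339]), array([0.15331588, 0.15418707, 0.15423157, 0.15205131, 0.15449158,
       0.15184673]))
[[ 0.752  0.093]
 [ 0.662 -0.029]
 [ 0.507 -0.011]
 [ 0.449  0.132]
 [ 0.54   0.255]
 [ 0.693  0.232]]
ptr (array([-163.43458247, -163.84983937]), array([0.17214556, 0.22889992]))
tamper (array([23.28150751]), array([0.07230348]))
caddy (array([-66.46788021]), array([0.06813121]))
cups (array([107.15802752, 178.39131689]), array([0.09605203, 0.0742442 ]))
```

>>> {"name": "move_arm", "arguments": {
  "plan": [
    [0,0,0,-1,-0.9,0,44],
    [0,0,0,-1,-0.9,0,44],
    [0,0,0,-1,-0.9,0,44],
    [0,0,0,-1,-0.9,0,44],
    [0,0,0,-1,-0.9,0,44],
    [0,0,0,-1,-0.9,0,44],
    [0,0,0,-1,-0.9,0,44],
    [0,0,0,-1,-0.9,0,44],
    [0,0,0,-1,-0.9,0,44],
    [0,0,0,-1,-0.9,0,44]
  ]
}}

```text
t: 1.2
tool_pos: [0.3384, 0.297, 0.2296]
orientation: [0.407, 3.115, 0.0]
force: [0.1, 1.3, 0.2]
opening: 0.0437
gripper_force: 0.0
```

>>> {"name": "move_arm", "arguments": {
  "plan": [
    [0,0,0,-1,-0.9,0,44],
    [0,0,0,-1,-0.9,0,44],
    [0,0,0,-1,-0.9,0,44],
    [0,0,0,-1,-0.9,0,44],
    [0,0,0,-1,-0.9,0,44],
    [0,0,0,-1,-0.9,0,44],
    [0,0,1,0,0,0,44],
    [0,0,1,0,0,0,44],
    [0,0,1,0,0,0,44],
    [0,0,1,0,0,0,44]
  ]
}}

```text
t: 2.2
tool_pos: [0.4481, 0.129, 0.2295]
orientation: [-1.053, -2.96, 0.0]
force: [-0.1, 0.5, -0.2]
opening: 0.0436
gripper_force: 0.0
```

>>> {"name": "move_arm", "arguments": {
  "plan": [
    [0,0,1,0,0,0,44],
    [0,0,1,0,0,0,44],
    [0,0,1,0,0,0,44],
    [0,0,1,0,0,0,44],
    [0,0,1,0,0,0,44],
    [0,0,1,0,0,0,44],
    [0,0,1,0,0,0,44],
    [0,0,1,0,0,0,44],
    [0,0,1,0,0,0,44],
    [0,0,1,0,0,0,44]
  ]
}}

```text
t: 3.2
tool_pos: [0.4481, 0.1292, 0.2295]
orientation: [-2.391, -2.037, 0.0]
force: [-0.1, -0.1, 0.8]
opening: 0.0439
gripper_force: 0.0
```

>>> {"name": "move_arm", "arguments": {
  "plan": [
    [0,0,1,0,0,0,44],
    [0,0,1,0,0,0,44],
    [0,0,1,0,0,0,44],
    [0,0,1,0,0,0,44],
    [0,0,1,0,0,0,44],
    [0,0,1,0,0,0,44],
    [0,0,1,0,0,0,44],
    [0,0,1,0,0,0,44],
    [0,0,1,0,0,0,44],
    [0,0,1,0,0,0,44]
  ]
}}

```text
t: 4.2
tool_pos: [0.448, 0.1292, 0.2295]
orientation: [-3.09, -0.569, 0.001]
force: [-0.5, -1.2, 0.1]
opening: 0.044
gripper_force: 0.0
```

```bash
cat > st.py <<'E'
from h import *
from scipy.spatial.transform import Rotation as Ro
s=read_state();R=Ro.from_rotvec(s['orientation']).as_matrix();A=np.array([.600,.112])
print('t',s['t'],'pos',np.round(s['tool_pos'],4),'F',np.round(s['force'],1),'q',np.round(s['q'],2))
d=s['tool_pos'][:2]-A;print('phi',np.degrees(np.arctan2(d[1],d[0])),'r',np.hypot(*d),'yawY',np.degrees(np.arctan2(R[1,1],R[0,1])),'tilt',R[:,2].round(3))
E
cat > w.py <<'E'
import sys;from h import *
save(cam(sys.argv[1]),sys.argv[2])
E
cp st.py tmp; python3 st.py; python3 w.py wrist w1
python3 - <<'E'
from st import *
t=np.array([.449,.132,.055+.011]);D=R.T@(t-s['tool_pos'])
print('units to post',D/.025)
E
```

```text
t 4.2 pos [0.448  0.1292 0.2295] F [-0.5 -1.2  0.1] q [ 0.17 -0.24  1.84 -0.    1.54  1.38]
phi 173.55269471731816 r 0.15291784175265366 yawY -69.13287039404977 tilt [-0. -0. -1.]
t 4.25 pos [0.4481 0.1292 0.2295] F [-0.7 -0.1  0.1] q [ 0.17 -0.24  1.84 -0.    1.54  1.38]
phi 173.55205583116177 r 0.15290096793494146 yawY -69.4985817520755 tilt [-0. -0. -1.]
units to post [ 0.07663799 -0.09253734  6.53855141]
```

View pics/w1.png

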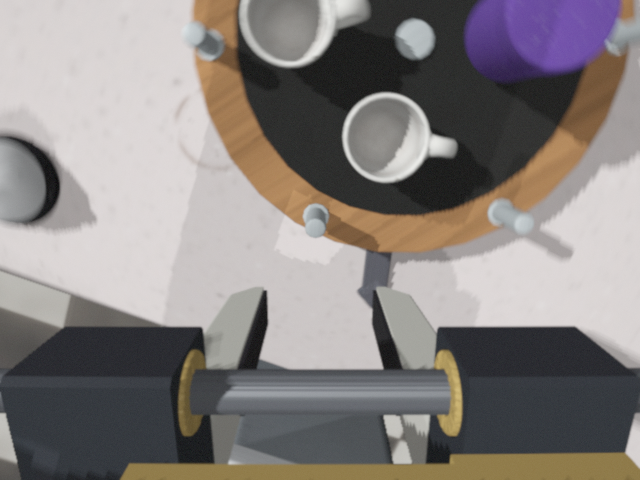

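The wrist view shows the post to push at (316,228), the hub knob at (415,38), cup_1 at (388,137) and the pointer at (375,275). I'll check the axis and the post from this view.

```bash
python3 - <<'E'
from h import *
c=cam('wrist');print('cam',-c['R'].T@c['t'])
P=ray(c,[(316,228),(523,224),(195,34)],.078);print(P.round(4))
print('ptr',ray(c,[(378,262),(372,285)],.006).round(4))
p=P[:,:2]
# circle through 3 posts
M=2*(p[1:]-p[0]);b=(p[1:]**2).sum(1)-(p[0]**2).sum();A=np.linalg.solve(M,b);print('axis',A,np.hypot(*(p-A).T))
E
```

```text
cam [0.51659008 0.15448892 0.38550099]
[[ 0.4458  0.1311  0.078 ]
 [ 0.5025 -0.0115  0.078 ]
 [ 0.5415  0.2521  0.078 ]]
ptr [[0.4189 0.06   0.006 ]
 [0.3957 0.0565 0.006 ]]
axis [0.59796361 0.10907063] [0.15379581 0.15379581 0.15379581]
```

>>> {"name": "move_arm", "arguments": {
  "plan": [
    [0,0,1,0,0,0,44],
    [0,0,1,0,0,0,44],
    [0,0,1,0,0,0,44],
    [0,0,1,0,0,0,44],
    [0,0,0.6,0,0,0,44],
    [0,0,0,0,0,1,44],
    [0,0,0,0,0,1,44],
    [0,0,0,0,0,1,44],
    [0,0,0,0,0,0,44],
    [0,0,0,0,0,0,44]
  ]
}}

```text
t: 5.3
tool_pos: [0.4479, 0.1291, 0.1548]
orientation: [3.136, -0.175, -0.002]
force: [-0.1, -0.1, -0.3]
opening: 0.0437
gripper_force: 0.0
```

```bash
python3 st.py
```

```text
t 5.3 pos [0.4479 0.1291 0.1548] F [-0.1 -0.1 -0.3] q [ 0.17 -0.19  1.94 -0.    1.39  1.85]
phi 173.57239555566406 r 0.15306399150432554 yawY -96.38407549526433 tilt [-0.001 -0.    -1.   ]
```

>>> {"name": "move_arm", "arguments": {
  "plan": [
    [0,0,0,0,0,0.9,44],
    [0,0,0,0,0,0.9,44],
    [0,0,0,0,0,0.9,44],
    [0,0,0,0,0,0.85,44],
    [0,0,0,0,0,0,44],
    [0,0,-0.2,0,0.13,0,44],
    [0,0,-0.2,0,0.13,0,44],
    [0,0,-0.2,0,0.13,0,44],
    [0,0,-0.2,0,0.13,0,44],
    [0,0,-0.2,0,0.13,0,44]
  ]
}}

```text
t: 6.3
tool_pos: [0.4476, 0.1128, 0.0667]
orientation: [-3.141, 0.011, -0.002]
force: [-0.5, 1.0, 0.7]
opening: 0.0438
gripper_force: 0.4
```

```bash
sed -i 's/\.600,\.112/.599,.111/' st.py; python3 st.py
```

```text
t 6.3 pos [0.4476 0.1128 0.0667] F [-0.5  1.   0.7] q [ 0.14 -0.1   2.03  0.    1.21  1.71]
phi 179.31133420293324 r 0.15137228261239893 yawY -90.38704375135391 tilt [ 0.001  0.    -1.   ]
```

>>> {"name": "move_arm", "arguments": {
  "plan": [
    [0,0,-0.2,0,0.13,0,44],
    [0,0,-0.3,0,0.19,0,44],
    [0,0,-0.4,0.005,0.255,0,44],
    [0,0,-0.5,0.01,0.32,0,44],
    [0,0,-0.6,0.012,0.383,0,44],
    [0,0,-0.6,0.012,0.383,0,44],
    [0,0,-0.6,0.012,0.383,0,44],
    [0,0,-0.6,0.012,0.383,0,44],
    [0,0,-0.6,0.012,0.383,0,44],
    [0,0,-0.6,0.012,0.383,0,44]
  ]
}}

```text
t: 7.3
tool_pos: [0.4667, 0.0361, 0.0659]
orientation: [-3.036, -0.805, 0.0]
force: [0.6, 1.4, 0.1]
opening: 0.0443
gripper_force: 0.5
```

```bash
python3 st.py
```

```text
t 7.3 pos [0.4667 0.0361 0.0659] F [0.6 1.4 0.1] q [-0.03 -0.08  2.02  0.    1.21  1.02]
phi -150.49197343383256 r 0.1520486375457199 yawY -60.28749537929726 tilt [-0.  0. -1.]
```

Tracking the circle well.

>>> {"name": "move_arm", "arguments": {
  "plan": [
    [0,0,-0.6,0.012,0.383,0,44],
    [0,0,-0.6,0.012,0.383,0,44],
    [0,0,-0.6,0.012,0.383,0,44],
    [0,0,-0.6,0.012,0.383,0,44],
    [0,0,-0.6,0.012,0.383,0,44],
    [0,0,-0.6,0.012,0.383,0,44],
    [0,0,-0.6,0.012,0.383,0,44],
    [0,0,-0.6,0.012,0.383,0,44],
    [0,0,-0.6,0.012,0.383,0,44],
    [0,0,-0.6,0.012,0.383,0,44]
  ]
}}

```text
t: 8.3
tool_pos: [0.536, -0.0275, 0.0656]
orientation: [-2.638, -1.704, 0.002]
force: [-0.7, 0.2, -0.1]
opening: 0.0439
gripper_force: 0.5
```

```bash
python3 st.py
```

```text
t 8.3 pos [ 0.536  -0.0275  0.0656] F [-0.7  0.2 -0.1] q [-0.15  0.11  1.83 -0.    1.21  0.28]
phi -114.46728900326585 r 0.1522083172786572 yawY -24.287322350244146 tilt [-0.001 -0.    -1.   ]
```

>>> {"name": "move_arm", "arguments": {
  "plan": [
    [0,0,-0.6,0.012,0.383,0,44],
    [0,0,-0.6,0.012,0.383,0,44],
    [0,0,-0.6,0.012,0.383,0,44],
    [0,0,-0.6,0.012,0.383,0,44],
    [0,0,-0.6,0.012,0.383,0,44],
    [0,0,-0.6,0.012,0.383,0,44],
    [0,0,-0.6,0.012,0.383,0,44],
    [0,0,-0.6,0.012,0.383,0,44],
    [0,0,-0.6,0.012,0.383,0,44],
    [0,0,-0.6,0.012,0.383,0,44]
  ]
}}

```text
t: 9.3
tool_pos: [0.6297, -0.0383, 0.0654]
orientation: [-1.983, -2.436, 0.002]
force: [-0.4, -1.0, 1.1]
opening: 0.0442
gripper_force: 0.6
```

```bash
python3 st.py
```

```text
t 9.3 pos [ 0.6297 -0.0383  0.0654] F [-0.4 -1.   1.1] q [-0.14  0.34  1.55 -0.    1.25 -0.35]
phi -78.3963450723955 r 0.152426779393818 yawY 11.704736684869973 tilt [-0.001 -0.    -1.   ]
```

>>> {"name": "move_arm", "arguments": {
  "plan": [
    [0,0,-0.6,0.012,0.383,0,44],
    [0,0,-0.6,0.012,0.383,0,44],
    [0,0,-0.6,0.012,0.383,0,44],
    [0,0,-0.6,0.012,0.383,0,44],
    [0,0,-0.6,0.012,0.383,0,44],
    [0,0,-0.6,0.012,0.383,0,44],
    [0,0,-0.6,0.012,0.383,0,44],
    [0,0,-0.6,0.012,0.383,0,44],
    [0,0,-0.6,0.012,0.383,0,44],
    [0,0,-0.6,0.012,0.383,0,44]
  ]
}}

```text
t: 10.3
tool_pos: [0.7118, 0.0081, 0.0654]
orientation: [-1.133, -2.929, 0.002]
force: [-0.5, -1.6, -0.5]
opening: 0.0441
gripper_force: 0.6
```

>>> {"name": "move_arm", "arguments": {
  "plan": [
    [0,0,-0.6,0.012,0.383,0,44],
    [0,0,-0.6,0.012,0.383,0,44],
    [0,0,-0.6,0.012,0.383,0,44],
    [0,0,-0.5,0.01,0.32,0,44],
    [0,0,-0.5,0.01,0.32,0,44],
    [0,0,-0.4,0.005,0.255,0,44],
    [0,0,-0.3,0.003,0.19,0,44],
    [0,0,-0.2,0,0.13,0,44],
    [0,0,-0.1,0,0.064,0,44],
    [0,0,0,0,0,0,44]
  ]
}}

```text
t: 11.3
tool_pos: [0.7429, 0.0605, 0.0657]
orientation: [-0.537, -3.095, -0.0]
force: [-0.1, -0.0, -0.6]
opening: 0.0441
gripper_force: 0.0
```

```bash
python3 st.py; python3 - <<'E'
from h import *
c=cam('top');cv2.imwrite('pics/crop2.png',cv2.resize(c['frame'][175:300,240:350,::-1],None,fx=4.6,fy=4.6,interpolation=cv2.INTER_CUBIC))
save(cam('wrist'),'w2')
E
```

```text
t 11.3 pos [0.7429 0.0605 0.0657] F [-0.1 -0.  -0.6] q [ 0.01  0.63  1.16  0.    1.35 -1.22]
phi -19.345246996361297 r 0.15248099667404527 yawY 70.32674741426352 tilt [-0.  0. -1.]
```

View pics/crop2.png

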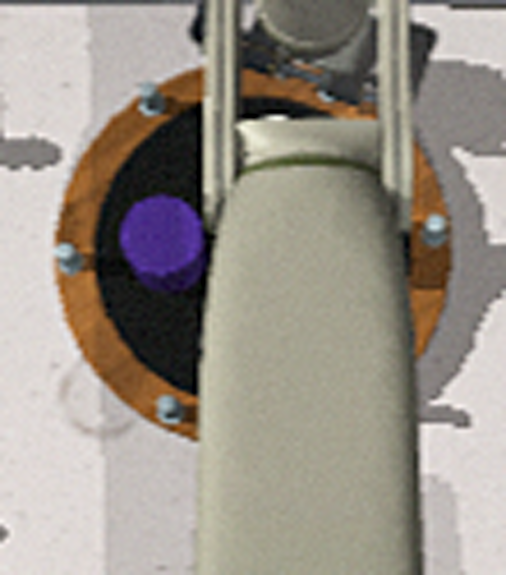

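The arm hides the tamper in the top view. It shows post tops at (151,97), (67,255), (169,405) and (434,228), and the caddy at (162,235). I'll check the wrist view too.

View pics/w2.png

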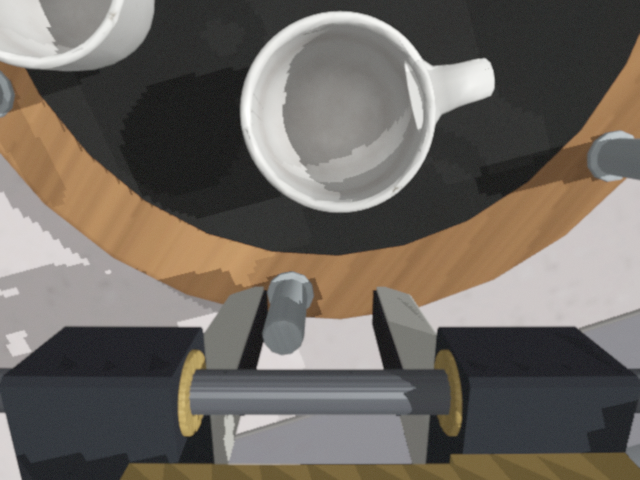

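```bash
python3 - <<'E'
from h import *
c=cam('top');u=lambda p:(np.array(p)+.5)/4.6-.5+[240,175]
A=np.array([.6,.112])
p=ray(c,u([(151,93),(67,253),(169,402),(434,226)]),.078)[:,:2]-A
print(np.degrees(np.arctan2(p[:,1],p[:,0])),np.hypot(*p.T))
E
```

```text
[ 34.82492166  95.09494645 154.3635371  -86.15672899] [0.15175786 0.15379845 0.15290146 0.15101497]
```

The wrist view shows the pushed post at (288,295) against the left (trailing) finger, with cup_1 at (340,110) well clear. The disc has turned about 161.6°, so about 11.5° remains. I'll push most of that, back off, lift and look.

>>> {"name": "move_arm", "arguments": {
  "plan": [
    [0,0,-0.1,0,0.064,0,44],
    [0,0,-0.2,0,0.13,0,44],
    [0,0,-0.3,0.003,0.19,0,44],
    [0,0,-0.3,0.003,0.19,0,44],
    [0,0,-0.3,0.003,0.19,0,44],
    [0,0,-0.2,0,0.13,0,44],
    [0,0,-0.1,0,0.064,0,44],
    [0,0,-0.1,0,0.064,0,44],
    [0,0,0,0,0,0,44],
    [0,0,0,0,0,0,44]
  ]
}}

```text
t: 12.45
tool_pos: [0.7496, 0.0851, 0.0658]
orientation: [-0.276, -3.129, -0.0]
force: [0.4, -0.2, 1.0]
opening: 0.0436
gripper_force: 0.0
```

```bash
python3 st.py
```

```text
t 12.45 pos [0.7496 0.0851 0.0658] F [ 0.4 -0.2  1. ] q [ 0.05  0.66  1.13  0.    1.36 -1.35]
phi -9.759153102916798 r 0.1527647557690539 yawY 79.90532007455182 tilt [-0.  0. -1.]
```

>>> {"name": "move_arm", "arguments": {
  "plan": [
    [0,0,0,0,-0.2,0,44],
    [0,0,0,0,0,0,44],
    [0,0,0,0,0,-0.5,44],
    [0,0,0,0,0,-1,44],
    [0,0,0,0,0,-1,44],
    [0,0,0,0,0,-1,44],
    [0,0,0,0,0,-1,44],
    [0,0,0,0,0,-1,44],
    [0,0,0,0,0,-1,44],
    [0,0,0,0,0,-1,44]
  ]
}}

```text
t: 13.45
tool_pos: [0.7488, 0.0801, 0.2558]
orientation: [0.276, 3.128, 0.0]
force: [0.2, -0.1, 0.4]
opening: 0.0441
gripper_force: 0.0
```

>>> {"name": "move_arm", "arguments": {
  "plan": [
    [0,0,0,1,0,0,44],
    [0,0,0,1,0,0,44],
    [0,0,0,1,0,0,44],
    [0,0,0,1,0,0,44],
    [0,0,0,1,0,0,44],
    [0,0,0,1,0,0,44],
    [0,0,0,1,0,0,44],
    [0,0,0,1,0,0,44],
    [0,0,0,0,0,0,44],
    [0,0,0,0,0,0,44]
  ]
}}

```text
t: 14.45
tool_pos: [0.5522, 0.1152, 0.2547]
orientation: [0.275, 3.127, 0.001]
force: [-0.1, -0.8, -0.0]
opening: 0.0442
gripper_force: 0.0
```

```bash
python3 st.py; python3 w.py wrist w3
```

```text
t 14.45 pos [0.5522 0.1152 0.2547] F [-0.1 -0.8 -0. ] q [ 0.11  0.02  1.56 -0.    1.56 -1.28]
phi 174.89026399622776 r 0.047016081644567574 yawY 79.93234526505783 tilt [ 0.002  0.    -1.   ]
```

View pics/w3.png

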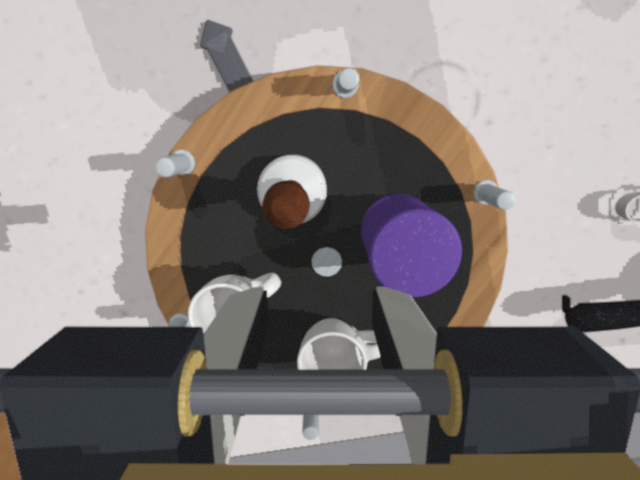

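The wrist view from above shows the tamper foot circle centred near (292,190), the hub at (327,262), the pointer from about (238,84) to its end near (212,25), and post tops at (347,80), (166,166) and (503,199).

```bash
cat > m.py <<'E'
from h import *
c=cam('wrist');f=c['frame'];g=f.astype(int);hsv=cv2.cvtColor(f,cv2.COLOR_RGB2HSV)
# tamper foot: bright, unsaturated blob
m=((hsv[...,2]>120)&(hsv[...,1]<60)).astype(np.uint8);w=np.zeros_like(m);w[140:245,235:350]=1
ct=max(cv2.findContours(m*w,0,1)[0],key=cv2.contourArea);h=cv2.convexHull(ct);(x,y),r=cv2.minEnclosingCircle(h)
print('foot',x,y,r)
# handle: brown
b=((hsv[...,1]>120)&((hsv[...,0]<12)|(hsv[...,0]>172))).astype(np.uint8)*w
cb=max(cv2.findContours(b,0,1)[0],key=cv2.contourArea);hc,hr=cv2.minEnclosingCircle(cb);print('handle',hc,hr)
# pointer: dark pixels in its window
w=np.zeros_like(m);cv2.fillPoly(w,[np.array([[190,10],[235,10],[258,75],[240,95],[215,80]])],1)
d=((hsv[...,2]<95)&(hsv[...,1]<90)).astype(np.uint8)*w
cp=max(cv2.findContours(d,0,1)[0],key=cv2.contourArea);ys,xs=np.nonzero(cv2.drawContours(np.zeros_like(d),[cp],-1,1,-1))
P=ray(c,np.c_[xs,ys],.006)[:,:2];mu=P.mean(0);v=np.linalg.svd(P-mu,full_matrices=0)[2][0]
A1=ray(c,[(327,262)],.037)[0,:2]
pp=ray(c,[(347,77),(164,167),(507,200)],.078)[:,:2]
M=2*(pp[1:]-pp[0]);A2=np.linalg.solve(M,(pp[1:]**2).sum(1)-(pp[0]**2).sum())
E=ray(c,[(x,y)],.060)[0,:2];Ht=ray(c,[hc],.122)[0,:2]
deg=lambda q:np.degrees(np.arctan2(q[1],q[0]))%360
print('axis',A1,A2,'ptr line',deg(v)%180+180,'extent',np.ptp((P-mu)@v),np.ptp((P-mu)@v[::-1]*1))
for A in(A1,A2):print('ptr',deg(mu-A),np.max(np.hypot(*(P-A).T)),'foot',deg(E-A),np.hypot(*(E-A)),'handle',deg(Ht-A),np.hypot(*(Ht-A)),'posts',[round(deg(q-A),1) for q in pp])
E
python3 m.py
```

```text
foot 292.1035461425781 188.45973205566406 34.725120544433594
handle (286.3063659667969, 204.0098114013672) 24.050012588500977
axis [0.60020289 0.11288905] [0.59897144 0.1128232 ] ptr line 221.79292509812177 extent 0.05146948362480927 0.0515368338391418
ptr 197.25976649326577 0.21878366248763248 foot 192.40466212348204 0.07702762384214054 handle 192.98778336257837 0.07568255922614028 posts [np.float64(165.1), np.float64(224.4), np.float64(104.6)]
ptr 197.35493682392823 0.21760430775235962 foot 192.55597978266198 0.07581104175026707 handle 193.15135021206493 0.07446811685886977 posts [np.float64(164.9), np.float64(224.7), np.float64(104.2)]
```

```bash
python3 -c "
from h import *
f=cv2.imread('pics/w3.png');cv2.imwrite('pics/z.png',cv2.resize(f[5:105,175:275],None,fx=5.5,fy=5.5,interpolation=cv2.INTER_CUBIC))"
```

```text
(no output)
```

View pics/z.png

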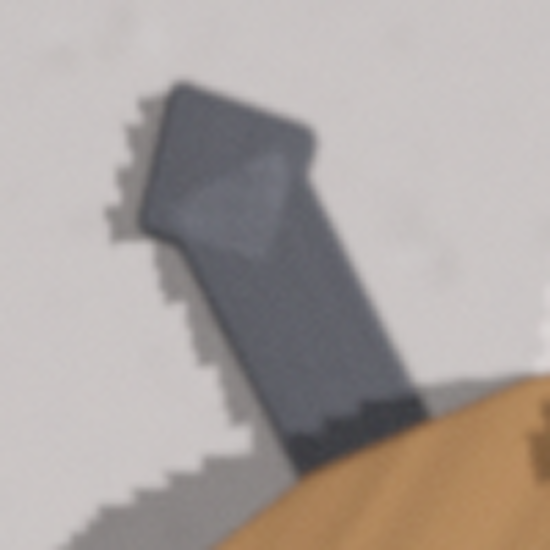

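The zoom shows the pointer's tip corner at (180,85), its side corners at (145,220) and (313,138), and shaft edges (190,245)–(300,470) and (310,185)–(425,410).

```bash
cat >> m.py <<'E'
z=lambda p:(np.array(p,float)+.5)/5.5-.5+[175,5]
Q=ray(c,z([(180,85),(145,220),(313,138),(190,245),(300,470),(310,185),(425,410)]),.006)[:,:2]
for A in(A1,A2):
    print('ptr angles: tip',deg(Q[0]-A),np.hypot(*(Q[0]-A)),'mid corners',deg((Q[1]+Q[2])/2-A),'shaft in/out',deg((Q[4]+Q[6])/2-A),deg((Q[3]+Q[5])/2-A))
E
python3 m.py|tail -2
```

```text
ptr angles: tip 196.2766875667735 0.23339150361488548 mid corners 196.26524412391723 shaft in/out 196.2737327788814 196.15962983375266
ptr angles: tip 196.34486852246752 0.2322000267323445 mid corners 196.33816521170235 shaft in/out 196.36509939110536 196.2340596448662
```

Pointer is at 196.3° and the tamper at about 192.8°. I'll go back to the same post and push 3.5° more.

>>> {"name": "move_arm", "arguments": {
  "plan": [
    [0,0,0,-1,0,0,44],
    [0,0,0,-1,0,0,44],
    [0,0,0,-1,0,0,44],
    [0,0,0,-1,0,0,44],
    [0,0,0,-1,0,0,44],
    [0,0,0,-1,0,0,44],
    [0,0,0,-1,0,0,44],
    [0,0,0,-1,0,0,44],
    [0,0,0,0,0,0,44],
    [0,0,0,0,0,0,44]
  ]
}}

```text
t: 15.6
tool_pos: [0.7491, 0.0796, 0.2517]
orientation: [-0.277, -3.127, 0.0]
force: [0.1, -0.2, 0.0]
opening: 0.044
gripper_force: 0.0
```

>>> {"name": "move_arm", "arguments": {
  "plan": [
    [0,0,0,0,0,1,44],
    [0,0,0,0,0,1,44],
    [0,0,0,0,0,1,44],
    [0,0,0,0,0,1,44],
    [0,0,0,0,0,1,44],
    [0,0,0,0,0,1,44],
    [0,0,0,0,0,1,44],
    [0,0,0,0,0,0.5,44],
    [0,0,0,0,0,0,44],
    [0,0,0,0,0,0,44]
  ]
}}

```text
t: 16.6
tool_pos: [0.7491, 0.0802, 0.0672]
orientation: [0.276, 3.128, 0.0]
force: [0.0, -0.5, -0.1]
opening: 0.0438
gripper_force: 0.0
```

```bash
python3 st.py
```

```text
t 16.6 pos [0.7491 0.0802 0.0672] F [ 0.  -0.5 -0.1] q [ 0.04  0.65  1.13  0.    1.36 -1.36]
phi -11.579198351175393 r 0.15326641967851212 yawY 79.92088004405295 tilt [ 0.001  0.    -1.   ]
```

>>> {"name": "move_arm", "arguments": {
  "plan": [
    [0,0,0,0,0.1,0,44],
    [0,0,0,0,0.1,0,44],
    [0,0,-0.1,0,0.064,0,44],
    [0,0,-0.1,0,0.064,0,44],
    [0,0,-0.15,0,0.09,0,44],
    [0,0,-0.1,0,0.064,0,44],
    [0,0,-0.1,0,0.064,0,44],
    [0,0,-0.05,0,0.03,0,44],
    [0,0,0,0,0,0,44],
    [0,0,0,0,0,0,44]
  ]
}}

```text
t: 17.6
tool_pos: [0.7509, 0.0945, 0.0657]
orientation: [-0.178, -3.136, -0.0]
force: [0.3, 0.2, 0.7]
opening: 0.044
gripper_force: 0.0
```

```bash
python3 st.py
```

```text
t 17.6 pos [0.7509 0.0945 0.0657] F [0.3 0.2 0.7] q [ 0.06  0.66  1.12  0.    1.36 -1.4 ]
phi -6.214811454299868 r 0.15279473026033397 yawY 83.51365197380218 tilt [-0.  0. -1.]
```

>>> {"name": "move_arm", "arguments": {
  "plan": [
    [0,0,0,0,-0.2,0,44],
    [0,0,0,0,0,0,44],
    [0,0,0,0,0,-0.5,44],
    [0,0,0,0,0,-1,44],
    [0,0,0,0,0,-1,44],
    [0,0,0,0,0,-1,44],
    [0,0,0,0,0,-1,44],
    [0,0,0,0,0,-1,44],
    [0,0,0,0,0,-1,44],
    [0,0,0,0,0,-1,44]
  ]
}}

```text
t: 18.6
tool_pos: [0.7505, 0.0893, 0.2559]
orientation: [0.178, 3.135, 0.0]
force: [-0.4, 0.5, 0.1]
opening: 0.0441
gripper_force: 0.0
```

>>> {"name": "move_arm", "arguments": {
  "plan": [
    [0,0,0,1,0,0,44],
    [0,0,0,1,0,0,44],
    [0,0,0,1,0,0,44],
    [0,0,0,1,0,0,44],
    [0,0,0,1,0,0,44],
    [0,0,0,1,0,0,44],
    [0,0,0,1,0,0,44],
    [0,0,0,1,0,0,44],
    [0,0,0,0,0,0,44],
    [0,0,0,0,0,0,44]
  ]
}}

```text
t: 19.6
tool_pos: [0.5521, 0.112, 0.2548]
orientation: [0.177, 3.134, 0.0]
force: [0.9, -1.1, -0.2]
opening: 0.0441
gripper_force: 0.0
```

```bash
python3 st.py; python3 w.py wrist w4; python3 m.py|grep -v angles
```

```text
t 19.6 pos [0.5521 0.112  0.2548] F [ 0.9 -1.1 -0.2] q [ 0.11  0.02  1.56 -0.    1.56 -1.35]
phi 178.7421612493282 r 0.04691535363161545 yawY 83.53163445153075 tilt [ 0.002  0.    -1.   ]
foot 292.3840637207031 188.0 34.74580001831055
handle (286.74383544921875, 203.9940185546875) 24.11185646057129
axis [0.60014831 0.11279919] [0.59891922 0.11265664] ptr line 213.01127600928953 extent 0.049220701912129225 0.04790391474469183
ptr 198.0705152956529 0.22062633757246813 foot 195.73393084263125 0.07729444945512048 handle 196.3720034612832 0.07558523270488236 posts [np.float64(168.7), np.float64(228.0), np.float64(108.2)]
ptr 198.14732026730195 0.21942324430679247 foot 195.88161144897555 0.07607300711297948 handle 196.5335465552906 0.07436609258415075 posts [np.float64(168.5), np.float64(228.3), np.float64(107.8)]
```

View pics/w4.png

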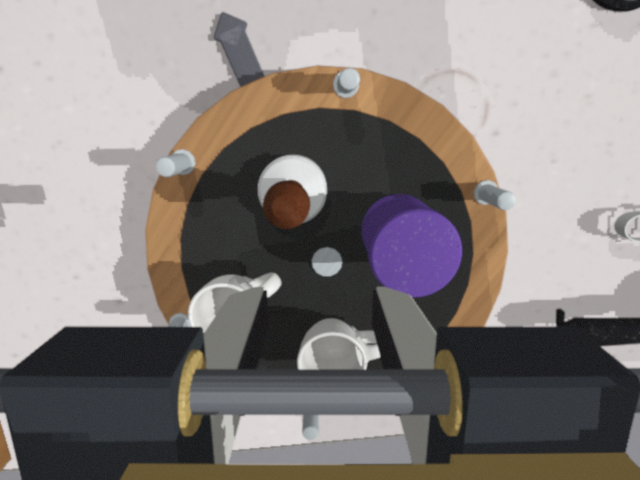

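The wrist view shows the tamper (foot at 292,188) in line with the hub (327,262) and the pointer tip (226,15). By measurement that is about 196.1° against 196.3°. Everything on the disc rode along in place, and the arm is clear.

```bash
python3 -c "
from plant import *
print(close_job())"
```

```text
the job is handed in; nothing more can be done
None
```

The job is handed in: the tamper stands in line with the pointer to within about a degree by my wrist-camera measurement, the other things on the turntable rode along in place, and the arm is clear of everything.

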